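# Set the potter's wheel to fast and start it

## Robot

A 7-joint arm with a two-finger parallel gripper is mounted at the origin on the work surface. World frame = base frame: x ahead of the robot, y to its left, z up, the work surface at z = 0. Lengths are in m, angles in rad, forces in N, time in s.
With the tool pointing down it reaches from about 0.4 to 0.875 m from the base axis. Payload 19.3 kg.
Tool frame: the origin (TCP) lies at the very end of the fingers, on their centre line; the grasp point (between the pads) lies 19 mm behind it; z points along the fingers, y is the direction in which the jaws open and shut (so a half turn about z gives the same grasp; the last joint's range is limited). The gripper opens to 85 mm and grips with 20 to 120 N. Pads are 22 mm wide; open, the fingers measure 114 mm over their backs; the gripper's body (76 mm by 85 mm) begins 54 mm behind the grasp point. The pads swing forward as they close: fully open they stand 13 mm farther back than shut.
Start: joints at [-0.07, 0.521, -0.036, 1.599, 0.021, 1.021, -0.113], TCP at [0.625, -0, 0.231] pointing down, gripper open.
Joint ranges: [-2.91, 2.91], [-0.3, 2.13], [-1.5, 1.42], [0.17, 2.43], [-1.26, 4.41], [0.16, 1.93], [-2.52, 2.52]. Speed limits (rad/s): [1.89, 1.89, 2.39, 2.39, 3.01, 3.01, 3.01].

## Interface

Orientations are given as a rotation vector (axis times angle).
In Python, from plant import robot gives the robot as it stands.
- The arm moves only by the tool arm_command, never from a script. Its argument "commands" is text: rows parted by semicolons, each of 7 numbers parted by spaces: the shift along the tool's x, y, z in m, then the turn, a rotation vector about the tool's x, y, z in rad, then the opening, from -1 (shut) to 1 (fully open). In form: dx dy dz rx ry rz gripper; .... A call has 1 to 12 rows; each row shifts and turns the pose as measured when the row begins, along the tool's axes as they then stand; what a row does not reach is not made up. A row lasts 1/10 s, in which the tool goes at most 50 mm and 8.59 degrees, less where a joint would pass 70% of its speed; a pose out of reach is approached as far as the arm can. A call is refused whole if a number of a shift passes 0.05 or a number of a turn 0.15, either way. A call with a gripper value outside its range is refused whole. The fingers move at their own pace and stop on an object; the grip force is fixed at half the most. Time passes only in rows, so rows that do not move let the fingers close. It gives the time, the measured TCP pose, the force and the opening at its end, in the units of the state.
- robot.observe(): the state, without advancing time (a new reading comes with each control period).
- robot.grab_frame(name): name is "scene" or "side" or "wrist"; returns the picture (480x640x3 uint8, blue, green, red); there is no depth.
- robot.camera_params(name): a dict with "fx", "fy", "cx", "cy" (pixels), "D" ([k1, k2, p1, p2, k3] as OpenCV has them; the pictures are not rectified), "rvec" (rotation vector, rad) and "tvec" (3), from world to camera coordinates, as OpenCV has them; the wrist camera has in their place "T_tool_cam" (4x4, takes a point from camera to tool coordinates, whose origin is the TCP and whose axes are the flange's). Camera axes: x right, y down, z forward; pixel columns grow to the right and rows downward; lengths in m; the calibration is good to about 2 mm. A picture is of the moment at which its call begins: read the wrist's pose just before it. camera_params takes no time and is no camera call.
- robot.sign_off(): hands the job in, once; it reports no verdict.
The state is a dict: "time_s": time; "qpos": joint angles; "joint_vel": joint speeds; "effort": joint torques, N m; "tool_pos": TCP position; "tool_rot": TCP orientation; "contact_force": force on the tool from outside, world axes, zero at the start; "torque": the same for the moment, N m; "opening": finger opening in m.
Only numpy, scipy, OpenCV 4.12 (cv2) and the standard library are available. Lean on these libraries where they do the work, as an engineer would, in place of code of your own. Each camera call takes 0.05 s, during which the arm holds its last target. There are 200 camera calls.

## Task

The potter's wheel is to be started at full speed. With a fingertip, push the lever of the speed control out of its off position, on past the slow notch in the middle, all the way home to the fast stop; then press the flat start button fully down and let go. Only push: do not pinch the lever's paddle or pick anything up, do not press the mushroom-headed stop button, and leave the pots and tools around standing where they are.

Things in the scene. Friction and masses are not known exactly. Their poses are not given: they have to be found in the camera images.
- speed_box: Fixed grey steel box, 200 mm long (x), 110 mm wide (y), 75 mm tall, with a slotted aluminium half-drum across its middle, its top 96 mm above the bench. Origin: centre of the underside, z up. The lever swings along x about a pin parallel to y, 50 mm above the origin. Off is towards -x of the box, fast towards +x; white marks on the drum grow from off to fast.
- lever_paddle (a point): Centre of the lever's black paddle, 95 mm from the pin; moves with the lever (z: from the pin up the lever, y: along the pin, x: towards fast). Paddle 16 mm thick in x, 40 mm wide in y, from 75 to 120 mm from the pin, top rounded; steel stem below it 10 x 12 mm. At off this point is 46 mm behind (box -x) and 83 mm above the pin.
- speed_lever (a joint): Lever angle, rad: 0 off (leans 0.5 rad to box -x), 0.5 slow notch (upright), 1.0 fast (leans 0.5 rad to +x), a hard stop. A sprung detent holds it in each place; it takes about 4 to 12 N on the paddle to leave one; let go in between, it falls into a neighbouring notch. Starts at off.
- start_top (a point): Centre of the top face of the start button, a flat black cylinder 34 mm across, 61 mm above the bench and 16 mm proud of its grey box, with a steel collar (42 mm across, 6 mm high) around its foot. The box, 84 x 84 x 45 mm, is fixed on the left or the right of the speed control.
- start_button (a joint): Travel of the start button downwards, m: 0 = out, 0.006 = fully down (about 5 N, with 1.5 N to start it moving); springs back when let go.
- stop_top (a point): Centre of the top of the stop button: a black mushroom head, 52 mm across, 79 mm above the bench, on a like grey box on the other side of the speed control. Not to be pressed.
- stop_button (a joint): Travel of the stop button downwards, m: 0 = out, 0.006 = fully down.
- cup: Bystander, loose: open terracotta cup, 80 mm across, 85 mm tall. Origin at the centre of its underside.
- bowl: Bystander, loose: white bowl, 116 mm across, 55 mm tall. Origin at the centre of its underside.
- glaze_jar: Bystander, loose: closed jar, 64 mm across, 90 mm tall. Origin at the centre of its underside.
- tin: Bystander, loose: closed steel tin, 68 mm across, 100 mm tall. Origin at the centre of its underside.
- kiln_prop: Bystander, loose: small waisted pale spool, 44 mm across, 52 mm tall. Origin at the centre of its underside.
- wood_rib: Bystander, loose: flat wooden rib, 55 x 95 x 10 mm. Origin at the centre of its underside.
- brush: Bystander, loose: brush lying down, about 170 mm long. Origin at the centre of its underside.
Not all that is in view belongs to the job. Several things look just like the speed_box: the one meant starts nearest to the robot's base.

How it is judged:
On the way, in this order (a step that is already met when the one before it is completed fails the run):
1. the lever is home at the fast stop (value of joint speed_lever above 0.95 rad), for 0.2 s.
2. the start button is pressed down, with the lever at fast (value of joint start_button above 0.004 m and value of joint speed_lever above 0.95 rad), for 0.05 s.
At the end, for the whole second after the job is handed in: The lever rests at the fast stop (joint above 0.95 rad), the start button has been pressed (at least 4 of its 6 mm) after that and has sprung back (less than 1.5 mm), the stop button is out, and no bystander lies more than 30 mm from where it stood (value of joint speed_lever above 0.95 rad and value of joint each of start_button, stop_button below 0.0015 m and not (distance of any of cup, bowl, glaze_jar, tin, kiln_prop, wood_rib, brush from where it was at the start of the episode above 0.03 m)); the robot touches nothing.
It fails at once if start pressed (over 4 mm) before the lever is at fast (above 0.95 rad) (value of joint start_button above 0.004 m and value of joint speed_lever below 0.95 rad).
It fails at once if the stop button is pressed (over 3 mm) (value of joint stop_button above 0.003 m).
It fails at once if the lever's paddle is pinched (over 2 N of the fingers on both its halves, the off side and the fast side, at once) (contact force between the fingers and speed_lever_c0 above 2 N and contact force between the fingers and speed_lever_c1 above 2 N).
It fails at once if a bystander is lifted, carried or knocked more than 30 mm from its place (distance of any of cup, bowl, glaze_jar, tin, kiln_prop, wood_rib, brush from where it was at the start of the episode above 0.03 m).
It also fails if it takes over 45 s, if anything falls off the work surface, if the arm or the gripper's body presses on something with over 40 N, if the wrist force passes 120 N, or if a joint passes its speed limit or range.

## Working session

There is one attempt and no reset: what is moved stays moved. The work goes in short steps, Python scripts to look and compute and a tool call to move; the robot and the scene stay as the last step left them, time stands still between calls to the robot, and variables do not carry over. Pictures are saved under pics/ and viewed, about 8 in all and at most 12, crops included, and the job is handed in when it is done.

Besides the shell and the picture viewer there is one more tool, called after "Emit:" by a JSON object that holds its "fn" and its "kwargs". arm_command: Moves the arm, as the interface text tells. Its arguments: {"type":"object","properties":{"commands":{"type":"string"}},"required":["commands"]}

```bash
mkdir -p pics
python3 - <<'E'
from plant import robot
import cv2,numpy as np
s=robot.observe();print(s)
for n in("scene","side"):
    cv2.imwrite(f"pics/{n}0.png",robot.grab_frame(n));print(n,robot.camera_params(n))
print(robot.camera_params("wrist"))
E
```

```text
{'time_s': 0.0, 'qpos': array([-0.07023209,  0.52206696, -0.03629742,  1.60001914,  0.02118704,
        1.02111462, -0.1127708 ]), 'joint_vel': array([-1.33703579e-03, -3.72665812e-04,  4.57797285e-04, -6.65805963e-05,
        2.96599106e-04,  1.58741248e-03, -8.01484394e-04]), 'effort': array([-4.24098413e-03, -9.27110124e+01,  1.97758444e+00, -3.69928443e+01,
        1.76317629e-02,  8.19846697e-03, -6.58496788e-05]), 'tool_pos': array([ 6.24643880e-01, -3.26726038e-05,  2.30689092e-01]), 'tool_rot': array([-2.22085660e+00, -2.22089823e+00,  1.45740164e-03]), 'contact_force': array([-0.2156705 ,  0.58721972, -0.288145  ]), 'torque': array([-0.00386834, -0.01362093, -0.03737818]), 'opening': 0.08555724308365331}
scene {'fx': 457.8767020518973, 'fy': 457.8767020518973, 'cx': 308.6084425788158, 'cy': 243.9421544452456, 'D': array([-0.09508418,  0.        ,  0.        ,  0.        ,  0.        ]), 'rvec': array([ 1.22419835,  2.18983564, -1.07380132]), 'tvec': array([ 0.335842  , -0.2165274 ,  1.49732417])}
side {'fx': 435.3218504852741, 'fy': 435.3218504852741, 'cx': 321.1522918997443, 'cy': 239.28055013954753, 'D': array([-0.03576809,  0.        ,  0.        ,  0.        ,  0.        ]), 'rvec': array([ 2.04778752, -0.52572716,  0.27749198]), 'tvec': array([-0.52851483,  0.21723662,  1.00371384])}
{'fx': 375.9319660967289, 'fy': 375.9319660967289, 'cx': 320.85041237811527, 'cy': 237.67447946166686, 'D': array([-0.06480127,  0.        ,  0.        ,  0.        ,  0.        ]), 'T_tool_cam': array([[-7.27914043e-04, -9.54589715e-01, -2.97922718e-01,
         7.62854080e-02],
       [ 9.99999673e-01, -8.00190463e-04,  1.20634577e-04,
         1.02417146e-03],
       [-3.53551444e-04, -2.97922532e-01,  9.54589985e-01,
        -1.41688823e-01],
       [ 0.00000000e+00,  0.00000000e+00,  0.00000000e+00,
         1.00000000e+00]])}
```

View pics/scene0.png

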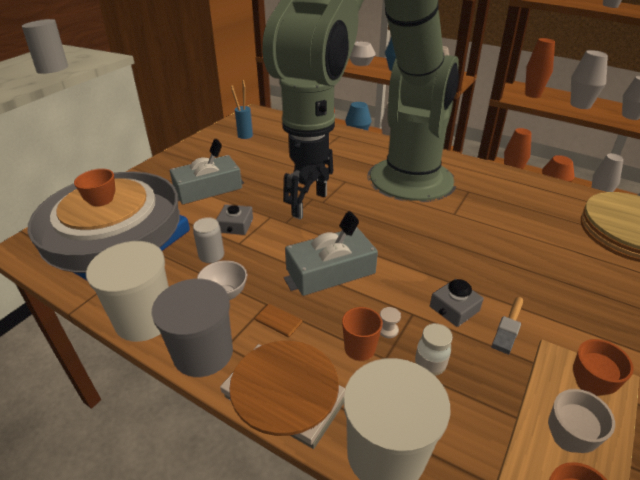

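View pics/side0.png

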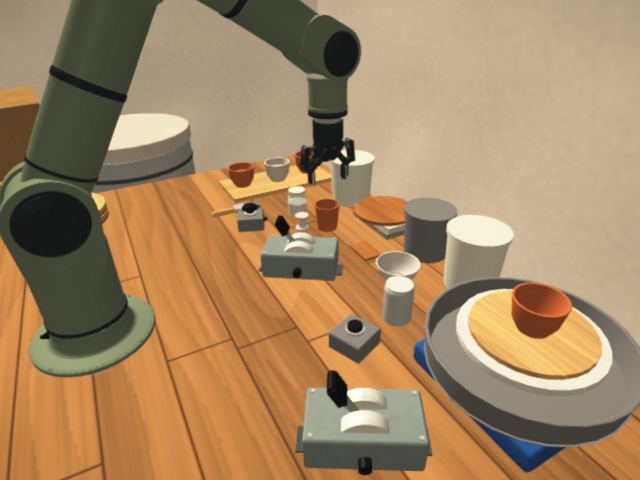

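```bash
cat > h.py <<'E'
from plant import robot
import cv2,numpy as np
from scipy.spatial.transform import Rotation as R
def cam(n,s=None):
    p=robot.camera_params(n);K=np.array([[p['fx'],0,p['cx']],[0,p['fy'],p['cy']],[0,0,1.]])
    if n=="wrist":
        T=np.eye(4);T[:3,:3]=R.from_rotvec(s['tool_rot']).as_matrix();T[:3,3]=s['tool_pos']
        M=np.linalg.inv(T@p['T_tool_cam']);return K,p['D'],M
    M=np.eye(4);M[:3,:3]=R.from_rotvec(p['rvec']).as_matrix();M[:3,3]=p['tvec'];return K,p['D'],M
def proj(c,P):return cv2.projectPoints(np.float64(P).reshape(-1,3),cv2.Rodrigues(c[2][:3,:3])[0],c[2][:3,3],c[0],c[1])[0][:,0]
def und(c,q):return cv2.undistortPoints(np.float64(q).reshape(-1,1,2),c[0],c[1])[:,0]
def tri(c1,q1,c2,q2):
    X=cv2.triangulatePoints(c1[2][:3],c2[2][:3],und(c1,q1).T,und(c2,q2).T);return (X[:3]/X[3]).T
def onz(c,q,z):
    Rm=c[2][:3,:3];o=-Rm.T@c[2][:3,3];d=np.c_[und(c,q),np.ones(len(und(c,q)))]@Rm
    return o+d*((z-o[2])/d[:,2])[:,None]
E
python3 - <<'E'
from h import *
a,b=cam("scene"),cam("side")
q1=[(349,223),(236,211),(460,287),(216,148)];q2=[(283,227),(354,326),(250,209),(337,388)]
X=tri(a,q1,b,q2);print(X.round(3));print(np.hypot(X[:,0],X[:,1]));print((proj(a,X)-q1).round(1),(proj(b,X)-q2).round(1))
i=cv2.imread("pics/scene0.png");j=cv2.imread("pics/side0.png")
c=cv2.resize(i[190:310,205:405],None,fx=4,fy=4,interpolation=2)
cv2.imwrite("pics/c1.png",c)
c=cv2.resize(j[190:370,215:395],None,fx=3.3,fy=3.3,interpolation=2)
cv2.imwrite("pics/c2.png",c)
E
```

```text
[[ 0.498  0.026  0.132]
 [ 0.505 -0.321  0.052]
 [ 0.502  0.308  0.065]
 [ 0.355 -0.51   0.134]]
[0.49880447 0.59844475 0.5885437  0.62119706]
[[-1.3  0.9]
 [-1.1  0.4]
 [-1.4  1.2]
 [-0.6  0.2]] [[-1.2 -0.7]
 [-1.5 -0.4]
 [-1.  -0.8]
 [-1.2 -0.3]]
```

View pics/c1.png

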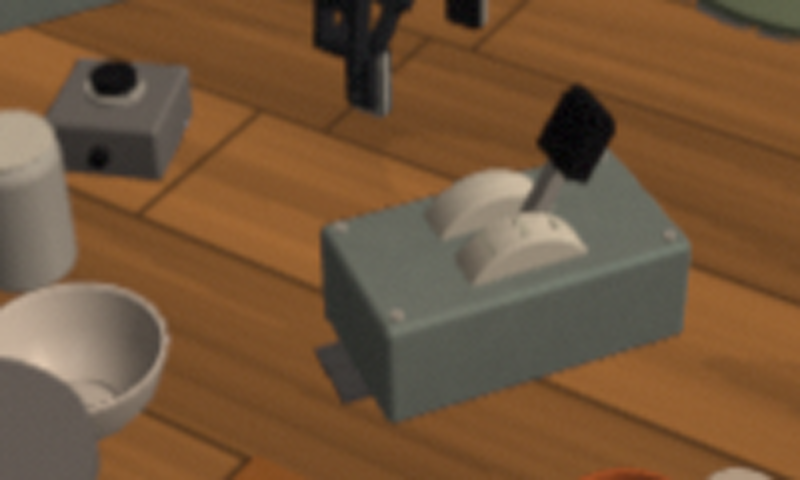

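View pics/c2.png

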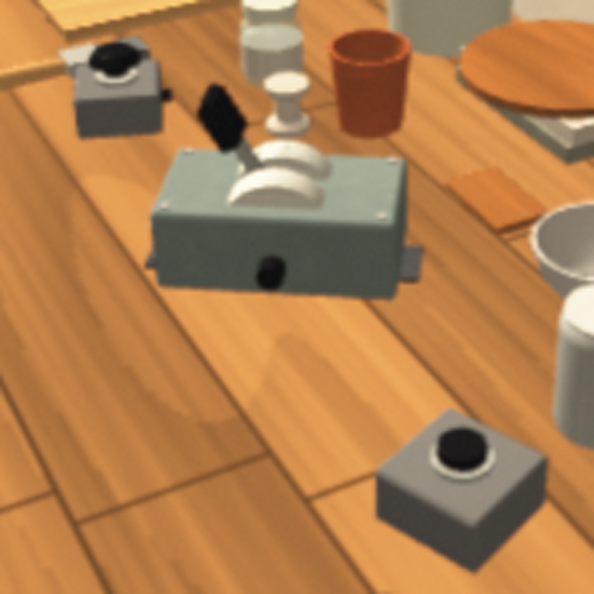

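Run:
```python
from h import *
a,b=cam("scene"),cam("side")
s=np.float64
A=onz(a,s([(327,232),(393,333),(688,243)])/4+[205,190],.075)
B=onz(b,s([(175,150),(407,158),(397,222),(155,215)])/3.3+[215,190],.075)
print(A.round(3),'\n',B.round(3))
print('start',onz(a,s([(113,76)])/4+[205,190],.061),onz(b,s([(463,444)])/3.3+[215,190],.061))
print('stop',onz(b,s([(115,56)])/3.3+[215,190],.075),onz(a,[(460,285)],.079))
```

```text
[[ 0.589 -0.088  0.075]
 [ 0.645 -0.005  0.075]
 [ 0.487  0.102  0.075]] 
 [[ 0.482  0.095  0.075]
 [ 0.647 -0.016  0.075]
 [ 0.59  -0.098  0.075]
 [ 0.428  0.006  0.075]]
start [[ 0.50827646 -0.32263196  0.061     ]] [[ 0.50674527 -0.32935035  0.061     ]]
stop [[0.50067126 0.29461623 0.075     ]] [[0.50612244 0.30981671 0.079     ]]
```

Candidates for the speed_box: A at scene (330,262), whose paddle is 0.50 m from the base, and B at (205,180), 0.62 m from it. I choose A. Its lever is at off, leaning towards the robot. The flat start button is at scene (233,209), between the two boxes, and the mushroom stop is at (460,287). The crops confirm all three.

First I turn the tool in line with the box (yaw about -0.595) with the gripper shut.

Emit:
{"fn": "arm_command", "kwargs": {"commands": "0 0 0 0 0 -0.14 -1;0 0 0 0 0 -0.14 -1;0 0 0 0 0 -0.14 -1;0 0 0 0 0 -0.14 -1;0 0 0 0 0 -0.14 -1;0 0 0 0 0 -0.14 -1;0 0 0 0 0 -0.14 -1;0 0 0 0 0 0 -1"}}

```text
time_s: 0.9
tool_pos: [0.6231, 0.0, 0.228]
tool_rot: [-0.854, -3.017, 0.004]
contact_force: [-0.2, -0.6, -0.9]
opening: 0.0002
```

```bash
cat >> h.py <<'E'
C=np.array([.538,.001,0]);yaw=-.595
def st():
    s=robot.observe();Rt=R.from_rotvec(s['tool_rot']).as_matrix()
    print(round(s['time_s'],2),s['tool_pos'].round(4),'F',s['contact_force'].round(1),'op',round(s['opening'],3),'xaxis',np.degrees(np.arctan2(Rt[1,0],Rt[0,0])).round(1),'z',Rt[:,2].round(3))
    return s,Rt
def goto(p):
    s,Rt=st();d=np.array(p)-s['tool_pos'];print('tool delta',(Rt.T@d).round(4))
    B=R.from_euler('z',yaw).as_matrix();print('tcp in box',(B.T@(s['tool_pos']-C)).round(4))
E
python3 -c "
from h import *
goto([.455,.057,.22])"
```

```text
0.9 [0.6231 0.     0.228 ] F [-0.2 -0.6 -0.9] op 0.0 xaxis 148.4 z [-0.006 -0.001 -1.   ]
tool delta [ 0.173  -0.0396  0.009 ]
tcp in box [0.071  0.0469 0.228 ]
```

Emit:
{"fn": "arm_command", "kwargs": {"commands": "0.035 -0.008 0 0 0 0.043 -1;0.035 -0.008 0 0 0 0 -1;0.035 -0.008 0 0 0 0 -1;0.035 -0.008 0 0 0 0 -1;0.033 -0.008 0 0 0 0 -1;0 0 0 0 0 0 -1"}}

```text
time_s: 1.5
tool_pos: [0.4506, 0.0652, 0.227]
tool_rot: [-0.968, -2.98, 0.004]
contact_force: [0.9, 0.4, -0.2]
opening: 0.0002
```

```bash
python3 -c "
from h import *
goto([.455,.057,.22])
s=robot.observe();i=robot.grab_frame('wrist');c=cam('wrist',s)
B=R.from_euler('z',yaw).as_matrix()
P=[[-.1,.055,.075],[.1,.055,.075],[.1,-.055,.075],[-.1,-.055,.075]]
for q,col in((P,(0,255,0)),([[-.046,0,.133],[-.0575,.02,.155],[-.0575,-.02,.155],[-.1,0,.13]],(0,0,255))):
  for u in proj(c,(np.array(q)@B.T)+C): cv2.circle(i,tuple(int(v) for v in u),4,col,1)
cv2.imwrite('pics/w1.png',i)"
```

```text
1.5 [0.4506 0.0652 0.227 ] F [ 0.9  0.4 -0.2] op 0.0 xaxis 144.0 z [-0.009 -0.    -1.   ]
tool delta [-0.0085 -0.004   0.0069]
tcp in box [-0.1084  0.0042  0.227 ]
```

View pics/w1.png

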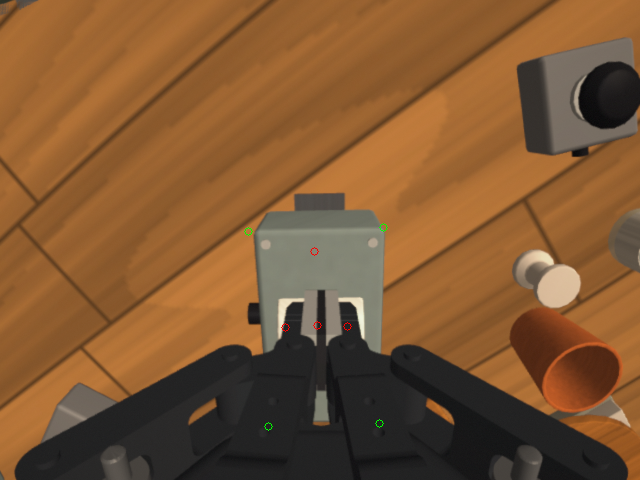

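The wrist picture shows the box's rear top edge at about (255–384, 230), with my overlay within a few px. The paddle, centred near (321,325), lies straight ahead of the shut fingers. I lower the tool behind it.

Emit:
{"fn": "arm_command", "kwargs": {"commands": "0 0 0.03 0 0 -0.03 -1;0 0 0.03 0 0 0 -1;0 0 0.03 0 0 0 -1;0 0 0.007 0 0 0 -1;0 0 0 0 0 0 -1"}}

```text
time_s: 2.05
tool_pos: [0.4556, 0.0638, 0.1283]
tool_rot: [-0.951, -2.991, 0.001]
contact_force: [-1.1, -0.3, 0.4]
opening: -0.0003
```

```bash
python3 -c "
from h import *
goto([.455,.057,.13])"
```

```text
2.05 [0.4556 0.0638 0.1283] F [-1.1 -0.3  0.4] op -0.0 xaxis 144.7 z [-0.003  0.001 -1.   ]
tool delta [-0.0034 -0.0059 -0.0017]
tcp in box [-0.1034  0.0058  0.1283]
```

Emit:
{"fn": "arm_command", "kwargs": {"commands": "-0.012 0 0 0 0 0 -1;-0.012 0 0 0 0 0 -1;-0.012 0 0 0 0 0 -1;-0.012 0 0 0 0 0 -1;-0.012 0 0 0 0 0 -1;-0.012 0 0 0 0 0 -1;-0.012 0 0 0 0 0 -1;-0.012 0 0 0 0 0 -1;-0.012 0 0 0 0 0 -1"}}

```text
time_s: 2.95
tool_pos: [0.5531, -0.0041, 0.1338]
tool_rot: [0.959, 2.991, 0.004]
contact_force: [-0.8, 0.3, 0.3]
opening: 0.0
```

```bash
python3 -c "
from h import *
goto([.455,.057,.13])"
```

```text
2.95 [ 0.5531 -0.0041  0.1338] F [-0.8  0.3  0.3] op 0.0 xaxis 144.5 z [ 0.002  0.002 -1.   ]
tool delta [ 0.1154 -0.0073  0.0037]
tcp in box [0.0154 0.0042 0.1338]
```

Emit:
{"fn": "arm_command", "kwargs": {"commands": "-0.004 0 0 0 0 0 -1;-0.004 0 0 0 0 0 -1;-0.003 0 0 0 0 0 -1"}}

```text
time_s: 3.25
tool_pos: [0.5622, -0.011, 0.1333]
tool_rot: [-0.959, -2.989, -0.004]
contact_force: [-22.7, 15.3, 13.5]
opening: 0.0002
```

```bash
python3 -c "
from h import *
goto([.455,.057,.13])
cv2.imwrite('pics/side1.png',cv2.resize(robot.grab_frame('side')[190:370,215:395],None,fx=3.3,fy=3.3,interpolation=2))"
```

```text
3.25 [ 0.5622 -0.011   0.1333] F [-22.7  15.3  13.5] op 0.0 xaxis 144.4 z [-0.002  0.003 -1.   ]
tool delta [ 0.1267 -0.0071  0.0037]
tcp in box [0.0267 0.0036 0.1333]
```

View pics/side1.png

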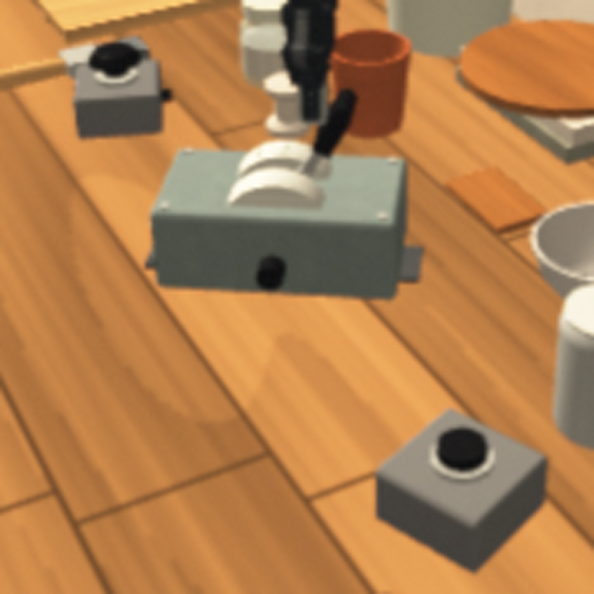

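Force of about 27 N at the predicted stop position, and the crop shows the paddle (335,125) leaning to fast. I hold briefly, back off and lift.

Emit:
{"fn": "arm_command", "kwargs": {"commands": "-0.001 0 0 0 0 0 -1;-0.001 0 0 0 0 0 -1;0.015 0 0 0 0 0 -1;0.02 0 0 0 0 0 -1;0 0 -0.04 0 0 0 -1;0 0 -0.04 0 0 0 -1;0 0 -0.02 0 0 0 -1;0 0 0 0 0 0 -1"}}

```text
time_s: 4.1
tool_pos: [0.5318, 0.011, 0.2371]
tool_rot: [-0.95, -2.985, -0.002]
contact_force: [0.2, 0.1, 0.3]
opening: 0.0
```

```bash
python3 -c "
from h import *
goto([.5075,-.326,.16])
print('tin',onz(cam('scene'),[(210,257)],0),onz(cam('side'),[(398,318)],0))"
```

```text
4.1 [0.5318 0.011  0.2371] F [0.2 0.1 0.3] op 0.0 xaxis 144.7 z [-0.008  0.004 -1.   ]
tool delta [-0.1757 -0.2889  0.076 ]
tcp in box [-0.0108  0.0048  0.2371]
tin [[ 0.64807885 -0.29572839  0.        ]] [[ 0.6449731  -0.30195524  0.        ]]
```

Emit:
{"fn": "arm_command", "kwargs": {"commands": "-0.025 -0.041 0 0 0 0 -1;-0.025 -0.041 0 0 0 0 -1;-0.025 -0.041 0 0 0 0 -1;-0.025 -0.041 0 0 0 0 -1;-0.025 -0.041 0 0 0 0 -1;-0.025 -0.041 0 0 0 0 -1;-0.02 -0.036 0 0 0 0 -1;0 0 0 0 0 0 -1;0 0 0 0 0 0 -1"}}

```text
time_s: 5.0
tool_pos: [0.5059, -0.3282, 0.2309]
tool_rot: [-0.94, -2.985, -0.003]
contact_force: [-0.1, 0.5, -0.5]
opening: -0.0
```

```bash
python3 -c "
from h import *
goto([.5075,-.326,.11])
s=robot.observe();i=robot.grab_frame('wrist');c=cam('wrist',s)
t=np.linspace(0,6.28,25)[:-1]
for u in proj(c,[[.5075+.017*np.cos(k),-.326+.017*np.sin(k),.061] for k in t]): cv2.circle(i,tuple(int(v) for v in u),1,(0,0,255),-1)
cv2.imwrite('pics/w2.png',i)
cv2.imwrite('pics/side2.png',cv2.resize(robot.grab_frame('side')[190:370,215:395],None,fx=3.3,fy=3.3,interpolation=2))"
```

```text
5.0 [ 0.5059 -0.3282  0.2309] F [-0.1  0.5 -0.5] op -0.0 xaxis 145.0 z [-0.011  0.005 -1.   ]
tool delta [-0.0015  0.0029  0.1209]
tcp in box [ 0.1579 -0.2906  0.2309]
```

View pics/w2.png

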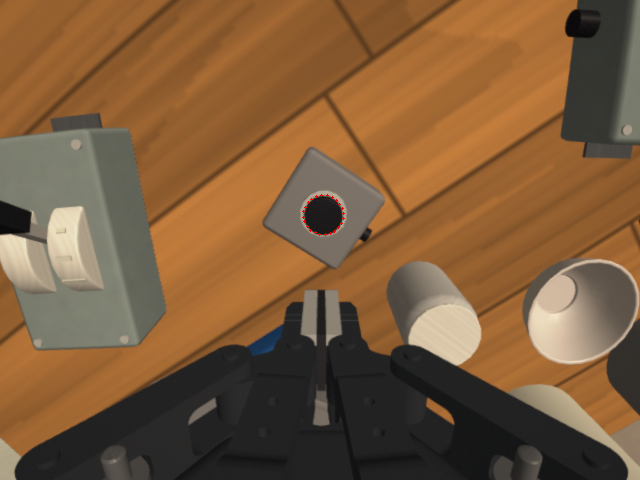

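View pics/side2.png

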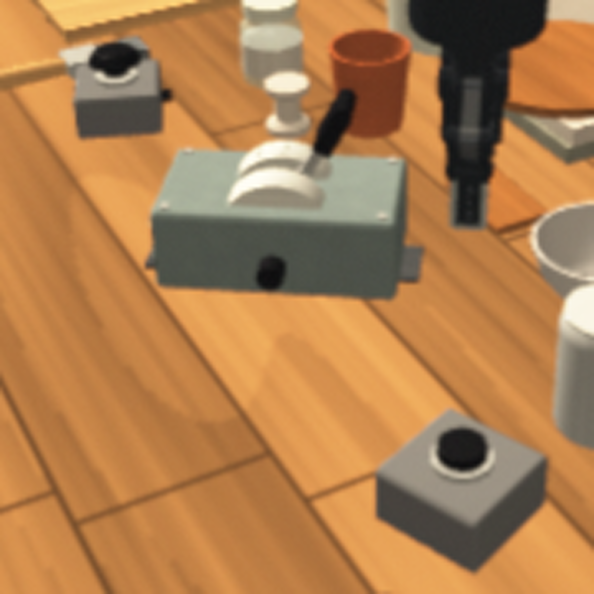

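The lever stays at fast in the side crop, paddle at (335,125). In the wrist view the predicted circle lies on the flat start button at (323,215). I go down.

Emit:
{"fn": "arm_command", "kwargs": {"commands": "-0.0015 0.003 0.03 0 0 0 -1;0 0 0.04 0 0 0 -1;0 0 0.04 0 0 0 -1;0 0 0.03 0 0 0 -1;0 0 0.015 0 0 0 -1;0 0 0 0 0 0 -1"}}

```text
time_s: 5.7
tool_pos: [0.5116, -0.3169, 0.0723]
tool_rot: [-0.923, -2.995, -0.005]
contact_force: [0.7, 0.9, 0.3]
opening: 0.0002
```

```bash
python3 -c "
from h import *
goto([.5075,-.326,.055])"
```

```text
5.7 [ 0.5116 -0.3169  0.0723] F [0.7 0.9 0.3] op 0.0 xaxis 145.8 z [-0.006  0.005 -1.   ]
tool delta [-0.0019 -0.0098  0.0173]
tcp in box [ 0.1563 -0.2781  0.0723]
```

Emit:
{"fn": "arm_command", "kwargs": {"commands": "-0.002 -0.01 0 0 0 0 -1;0 0 0 0 0 0 -1;0 0 0.006 0 0 0 -1;0 0 0.004 0 0 0 -1;0 0 0.003 0 0 0 -1;0 0 0.002 0 0 0 -1"}}

```text
time_s: 6.3
tool_pos: [0.5096, -0.3266, 0.0604]
tool_rot: [-0.921, -3.001, -0.004]
contact_force: [-0.8, 0.3, 1.6]
opening: 0.0001
```

```bash
python3 -c "
from h import *
goto([.5075,-.326,.055])"
```

```text
6.3 [ 0.5096 -0.3266  0.0604] F [-0.8  0.3  1.6] op 0.0 xaxis 145.9 z [-0.001  0.003 -1.   ]
tool delta [ 0.002  -0.0007  0.0054]
tcp in box [ 0.1601 -0.2872  0.0604]
```

At contact now (1.6 N, z = 60.4 mm). I press on.

Emit:
{"fn": "arm_command", "kwargs": {"commands": "0 0 0.003 0 0 0 -1;0 0 0.003 0 0 0 -1;0 0 0.002 0 0 0 -1;0 0 0.001 0 0 0 -1;0 0 0.001 0 0 0 -1"}}

```text
time_s: 6.8
tool_pos: [0.5097, -0.3266, 0.0549]
tool_rot: [-0.922, -3.002, -0.002]
contact_force: [-7.0, 3.0, 18.9]
opening: 0.0
```

```bash
python3 -c "
from h import *
goto([.5075,-.326,.055])"
```

```text
6.8 [ 0.5097 -0.3266  0.0549] F [-7.   3.  18.9] op 0.0 xaxis 145.8 z [-0.001  0.001 -1.   ]
tool delta [ 0.0022 -0.0007 -0.0001]
tcp in box [ 0.1602 -0.2872  0.0549]
```

Bottomed out: 18.9 N at 54.9 mm, about 6 mm of travel. I hold briefly and let go.

Emit:
{"fn": "arm_command", "kwargs": {"commands": "0 0 0 0 0 0 -1;0 0 -0.02 0 0 0 -1;0 0 -0.04 0 0 0 -1;0 0 -0.04 0 0 0 -1;0 0 -0.04 0 0 0 -1;0 0 -0.02 0 0 0 -1;0 0 0 0 0 0 -1;0 0 0 0 0 0 -1"}}

```text
time_s: 7.6
tool_pos: [0.5098, -0.3261, 0.2199]
tool_rot: [-0.921, -3.001, -0.003]
contact_force: [-0.5, 0.1, 0.5]
opening: 0.0001
```

```bash
python3 -c "
from h import *
st()
cv2.imwrite('pics/scene3.png',robot.grab_frame('scene'))
w=cv2.resize(robot.grab_frame('side')[190:370,215:395],(600,600),interpolation=2);cv2.imwrite('pics/side3.png',w)
a=cv2.imread('pics/scene0.png');b=cv2.imread('pics/scene3.png')
d=(cv2.absdiff(a,b).max(2)>40).astype('uint8');n,l,s,c=cv2.connectedComponentsWithStats(d)
print(s[(s[:,4]>25)][1:])"
```

```text
7.6 [ 0.5098 -0.3261  0.2199] F [-0.5  0.1  0.5] op 0.0 xaxis 145.9 z [-0.002  0.002 -1.   ]
[[ 178    0   10   35   63]
 [ 190    0   61  157 3310]
 [ 252    0    6   19   77]
 [ 263    0   86   81 3010]
 [ 363    0   28   49  679]
 [ 399    0   30   45  529]
 [ 432   12    9   25  122]
 [ 442   53    8    7   30]
 [ 454   56    5    8   29]
 [ 206   64    7   11   46]
 [ 268   64   17   26  146]
 [ 278   65    7   10   40]
 [ 436   67   15   45  162]
 [ 458   67    4   14   37]
 [ 285   68   45   18  389]
 [ 386   69    6   11   44]
 [ 196   85   19    6   63]
 [ 386   85    3   20   53]
 [ 282   87   53  132 4485]
 [ 447   98   11   34  134]
 [ 409  107    5    7   32]
 [ 432  116    8    6   41]
 [ 339  211   20   25  311]
 [ 304  222   19   23  188]
 [ 335  236    7    7   30]]
```

View pics/scene3.png

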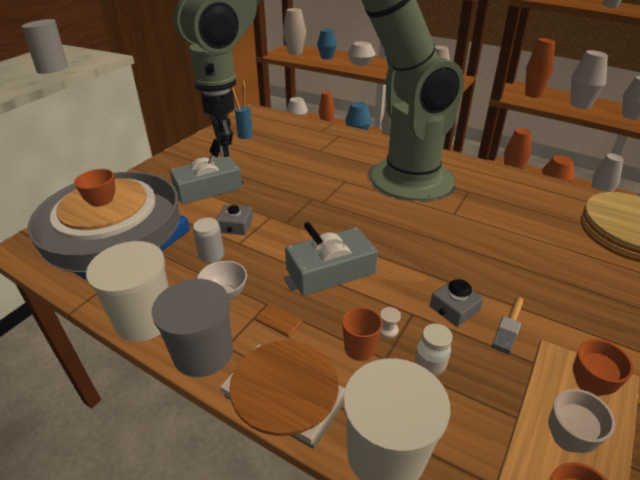

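View pics/side3.png

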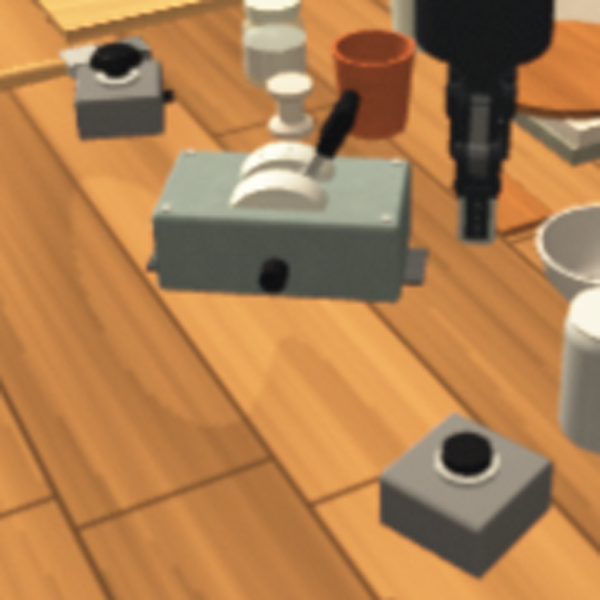

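Lever at fast, scene (313,233). The start button is out again, and the bystanders stand unmoved: the only changes between pictures are the arm and the lever. The arm is clear, so I hand in.

```bash
python3 -c "
from plant import robot
print(robot.sign_off())"
```

```text
the job is handed in; nothing more can be done
None
```

The lever is at the fast stop, and the start button was then pressed fully down and let go. I handed the job in at about 7.7 s; no verdict is reported.

- **Lever:** I pushed it with the shut fingertips on its off side only. It ended against the stop with about 27 N at the position I had predicted. It still leaned to fast in the pictures taken afterwards.
- **Start button:** Contact was at 60.4 mm above the bench and it bottomed at 54.9 mm with about 19 N upward, so roughly the full 6 mm of travel. By eye it is out again.
- **Surroundings:** Comparing pictures from before and after shows only the arm and the lever changed. The stop button and the bystanders were untouched, and the arm finished clear of everything with about zero force.
- **Disagreement:** The two cameras differed by about 7 mm in y at first. The wrist view settled it before each contact. The tool also drifted about 10 mm sideways while going down to the start button, which I corrected before pressing.

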